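# Cap the detector for a dark reading

### The arm

A 7-joint arm with a two-finger parallel gripper is mounted at the origin on the work surface. World frame = base frame: x ahead of the robot, y to its left, z up, the work surface at z = 0. Lengths are in m, angles in rad, forces in N, time in s.
With the tool pointing down it reaches from about 0.425 to 0.875 m from the base axis. Payload 4.7 kg.
Tool frame: the origin (TCP) lies at the very end of the fingers, on their centre line; the grasp point (between the pads) lies 19 mm behind it; z points along the fingers, y is the line along which they close (so a half turn about z gives the same grasp; the last joint's range is limited). The gripper opens to 87 mm and grips with 3 to 60 N. Pads are 19 mm wide; open, the fingers measure 117 mm over their backs; the gripper's body (75 mm by 190 mm) begins 51 mm behind the grasp point.
Start: joints at [1.22, 0.321, -0.07, 1.45, 0.023, 1.371, -0.057], TCP at [0.232, -0.607, 0.223] pointing down, gripper open.
Joint ranges: [-2.86, 2.86], [-0.3, 2.09], [-1.38, 1.24], [0.06, 2.45], [-1.56, 4.7], [0.09, 2.05], [-2.69, 2.69]. Speed limits (rad/s): [2.57, 2.57, 3.14, 3.14, 3.14, 3.14, 3.14].

### API

Orientations are given as a rotation vector (axis times angle).
In Python, from bench import ctrl gives the robot as it stands.
- The arm moves only by the shell command python3 -m jog 'ROWS' [FORCE]. ROWS is JSON, a list that holds one entry, the list of rows, each a list of 7 numbers: the shift along the tool's x, y, z in mm, then the turn, a rotation vector about the tool's x, y, z in degrees, then the finger opening in mm, from 0 to 87. A call has 1 to 10 rows; each row is the pose to reach, as a shift and turn from the pose commanded when the call began, along the tool's axes at that moment; what a row does not reach only later rows make up. A row lasts 1/10 s, in which the tool goes at most 50 mm and 8.59 degrees, less where a joint would pass 70% of its speed; a pose out of reach is approached as far as the arm can. A call with a gripper value outside its range is refused whole. The fingers move at their own pace and stop on an object; FORCE is the grip in N (left out, the last holds). Time passes only in rows, so rows that repeat a pose let the fingers close. It gives the time, the measured TCP pose, the force, the opening and the grip force at its end, in the units of the state.
- ctrl.get_state(): the state, without advancing time (a new reading comes with each control period).
- ctrl.get_image(name): name is "scene" or "top" or "wrist"; returns a dict with "image" (420x560x3 uint8, red, green, blue), "depth" (420x560 float32, m along the optical axis (not along the pixel's ray), 0 where there is no reading), "fov_y" (degrees; the focal length in pixels is half the picture's height over the tangent of half this angle, whatever the lens; pixels are square), "cx", "cy" (the principal point, pixels), "rvec" (rotation vector, rad) and "tvec" (3), from world to camera coordinates, as OpenCV has them. Camera axes: x right, y down, z forward; pixel columns grow to the right and rows downward; lengths in m; the calibration is good to about 2 mm. A picture is of the moment at which its call begins.
- ctrl.close_job(): hands the job in; it is judged then, once.
The state is a dict: "time": time; "joint_positions": joint angles; "qd": joint speeds; "joint_torque": joint torques, N m; "position": TCP position; "tool_rot": TCP orientation; "ft_force": force on the tool from outside, world axes, zero at the start; "torque": the same for the moment, N m; "grip_width": opening from 0.0 (shut) to 1.0 (fully open); "grip_force": force on a finger pad.
Only numpy, scipy, OpenCV 4.12 (cv2) and the standard library are available. Lean on these libraries where they do the work, as an engineer would, in place of code of your own. Each camera call takes 0.05 s, during which the arm holds its last target. There are 200 camera calls.

### The job

Take the red bayonet cap off its rubber pad and close the detector's port with it: set it over the port, feel for the gaps between the brass lugs, press it down gently against the spring and twist it clockwise (seen from above) until it stops, then let it spring up so that its lugs are caught in their notches. Let go and leave the cap locked on, without forcing the port hard or disturbing the bottle, the lens or the screwdriver.

Things in the scene. Friction and masses are not known exactly. Their poses are not given: they have to be found in the camera images.
- cap: Loose red bayonet cap, about 110 g, standing skirt down on the black pad. Origin: centre of the skirt's lower rim, z up. Round cup 64 mm across, 33 mm high, open below; bore 57 mm, inner ceiling 28 mm above the rim. Grip bar on top: 14 mm thick (along the cap's y), 50 mm long (along its x), standing 33 to 57 mm above the rim.
- cap_lugs (a point): On the cap's axis, 11 mm above its rim: level of the top of its three inner lugs; axes as the cap. The lugs lie at 0, 120 and 240 degrees about z from the cap's +x (a white dot on the cap's top, 28.5 mm from the axis, is above each). Each is 13 mm wide, 5 mm high (6 to 11 mm above the rim) and reaches in to 21 mm from the axis.
- detector: Fixed detector head, black box 96 x 96 x 50 mm. Origin: centre of its underside on the table; z up; brass connector and green lamp on its -x side. The port stands on its top.
- port (a point): Centre of the detector's top face (50 mm above the table), on the port's axis, axes as the detector. Here stands a steel post, 38 mm in diameter and 24 mm high. A white sprung plunger, 22 mm across, sticks out of it and meets the cap's ceiling when the cap's rim is 14 mm above this point; from there it pushes up with 2 N plus 0.65 N per mm. The rim bottoms at 0 mm.
- port_lugs (a point): On the port's axis, 24 mm above port: level of the top of three brass lugs, 50 mm over them, 21 mm gaps between. Axes as the detector. Gap centres lie at 0, 120, 240 degrees from +x plus one common offset of -0.4 to 0.4 rad that is NOT in this reading: see it or feel for it. The ring is clamped. The cap's lugs enter with +-0.11 rad of play, else stand on top (rim 18 mm above port).
- port_notch (a point): On the port's axis, 6 mm above port: where the cap's rim is once locked. Turned clockwise from the gap, cap lugs pass under the lips only while the rim is under 3 mm above port; a hard stop comes about 1.08 rad clockwise of the gap centre. Let up there, the cap rises into the notches and is locked (1.0 to 1.08 rad from the gap centre).
- pad: Fixed black rubber pad 100 x 100 x 6 mm; origin: centre of its underside. The cap starts on it.
- cleaner: Loose amber lens-cleaner bottle, 48 mm across, 100 mm high, upright; origin: centre of its foot. Leave alone.
- lens: Loose lens in a round black holder on a steel post with a 45 mm round foot, 74 mm high; origin: centre of the foot's underside. Leave alone.
- driver: Loose screwdriver with blue handle, 170 mm long, lying flat along its x. Leave alone.
Not all that is in view belongs to the job. Of the things like the cap, leave any that is green; of the rest the smaller one is meant.

How it is judged:
On the way, in this order (a step that is already met when the one before it is completed fails the run):
1. the cap is set over the port, its skirt around the lugs (horizontal distance between cap and port below 0.005 m and z of cap in the frame of port below 0.021 m), for 0.05 s.
2. the cap is pressed down against the spring, below the lips of the lugs (horizontal distance between cap and port below 0.005 m and z of cap in the frame of port below 0.0042 m), for 0.05 s.
At the end, for the whole second after the job is handed in: The cap sits on the port, centred within 4 mm and level within 0.08 rad, locked in the notches (its rim 4.5 to 8.5 mm above the detector's top: caught by the lugs against the spring, sprung up off the lips), at rest and released (horizontal distance between cap and port below 0.004 m and z of cap in the frame of port between 0.0045 and 0.0085 m and angle between cap's own z axis and vertical below 0.08 rad and linear speed of cap below 0.01 m/s and contact force between the fingers and cap below 0.1 N); the robot touches nothing.
It fails at once if the port is forced: more than 60 N between the cap and the detector (contact force between cap and detector above 60 N).
It fails at once if the cleaner bottle is moved more than 20 mm (distance of cleaner from where it was at the start of the episode above 0.02 m).
It fails at once if the lens is moved more than 20 mm (distance of lens from where it was at the start of the episode above 0.02 m).
It fails at once if the screwdriver is moved more than 20 mm (distance of driver from where it was at the start of the episode above 0.02 m).
It also fails if it takes over 67 s, if anything falls off the work surface, if the arm or the gripper's body presses on something with over 40 N, if the wrist force passes 120 N, or if a joint passes its speed limit or range.

## Working session

There is one attempt and no reset: what is moved stays moved. The work goes in short steps, Python scripts to look and compute and a shell command to move; the robot and the scene stay as the last step left them, time stands still between calls to the robot, and variables do not carry over. Pictures are saved under pics/ and viewed, at most 10 in all, crops included, and the job is handed in when it is done.

```bash
mkdir -p pics; ls; cat > h.py <<'E'
import numpy as np, cv2
from scipy.spatial.transform import Rotation as R
from bench import ctrl
def grab(n,save=None):
    d=ctrl.get_image(n); im=d["image"]
    if save: cv2.imwrite(save,im[:,:,::-1])
    d["f"]=im.shape[0]/2/np.tan(np.radians(d["fov_y"])/2)
    d["Rm"]=R.from_rotvec(d["rvec"]).as_matrix(); d["C"]=-d["Rm"].T@np.array(d["tvec"])
    return d
def ray(d,u,v):
    r=d["Rm"].T@np.array([(u-d["cx"])/d["f"],(v-d["cy"])/d["f"],1.]); return r
def onz(d,u,v,z):
    r=ray(d,u,v); return d["C"]+r*(z-d["C"][2])/r[2]
def dep(d,u,v):
    return d["C"]+ray(d,u,v)*d["depth"][int(v),int(u)]
def pix(d,p):
    c=d["Rm"]@np.array(p)+d["tvec"]; return d["cx"]+d["f"]*c[0]/c[2], d["cy"]+d["f"]*c[1]/c[2]
E
python3 - <<'E'
from h import *
a=grab("scene");b=grab("top")
for d in(a,b): print(d["C"],d["f"],d["cx"],d["cy"],d["rvec"])
cv2.imwrite("pics/scene.png",a["image"][:,:,::-1]);cv2.imwrite("pics/top.png",b["image"][:,:,::-1])
s=ctrl.get_state();print({k:np.round(s[k],3) for k in s})
E
```

```text
pics
[ 1.04582818 -0.45576407  0.97089157] 493.7158257567577 280.22526895905264 201.4001385446949 [ 2.34753353  1.07878056 -0.34586645]
[ 0.47454155 -0.06858514  1.08822049] 478.0440004502886 284.60931326328404 219.11263250653468 [ 2.18371421 -2.1235292   0.10801926]
{'time': np.float64(0.1), 'joint_positions': array([ 1.22 ,  0.322, -0.07 ,  1.452,  0.023,  1.371, -0.057]), 'qd': array([ 0.001, -0.001, -0.   , -0.003, -0.   ,  0.   ,  0.001]), 'joint_torque': array([-0.0000e+00, -4.9257e+01, -4.0600e-01, -3.1340e+01, -6.4000e-02,
        3.9000e-02,  0.0000e+00]), 'position': array([ 0.232, -0.607,  0.222]), 'tool_rot': array([-3.088e+00, -5.700e-01,  1.000e-03]), 'ft_force': array([-0.56 ,  0.572, -0.587]), 'torque': array([-0.038,  0.043, -0.01 ]), 'grip_force': np.float64(0.0), 'grip_width': np.float64(0.999)}
```

View pics/top.png

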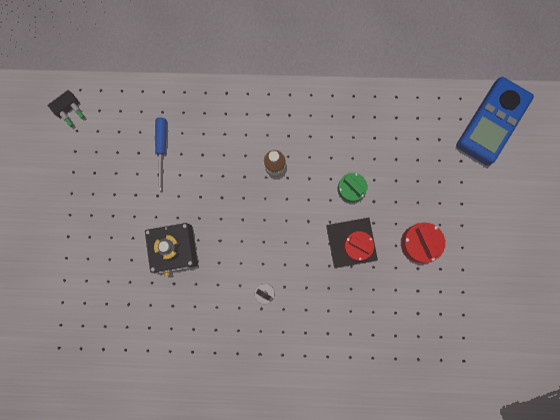

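View pics/scene.png

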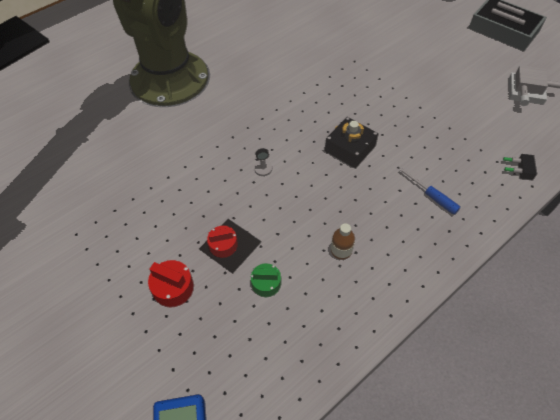

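Candidates in the top view are the small red cap on the pad (360,246), the large red cap (424,243) and the green cap (352,187). I choose (360,246): it is red, the smaller of the two, and on the pad. The detector is at (170,248) with brass ring and plunger at (165,247), the bottle at (275,160), the lens at (265,294) and the driver at (160,150).

```bash
python3 - <<'E'
from h import *
b=grab("top"); im=b["image"]
c1=cv2.resize(im[220:275,320:385],None,fx=6,fy=6,interpolation=cv2.INTER_CUBIC)
c2=cv2.resize(im[215:285,138:203],None,fx=6,fy=6,interpolation=cv2.INTER_CUBIC)
o=np.zeros((420,780,3),np.uint8);o[:330,:390]=c1;o[:420,390:]=c2
cv2.imwrite("pics/crop.png",o[:,:,::-1])
i=im.astype(int);red=((i[:,:,0]>110)&(i[:,:,1]<70)).astype(np.uint8)
red[:,390:]=0
v,u=np.nonzero(red); P=np.array([dep(b,x,y) for x,y in zip(u,v)])
print("z",np.percentile(P[:,2],[5,50,95]))
for lo,hi in((.03,.046),(.056,.07)):
    m=(P[:,2]>lo)&(P[:,2]<hi); 
    if m.sum()<5: continue
    (cx,cy),r=cv2.minEnclosingCircle(P[m,:2].astype(np.float32)); print(lo,m.sum(),cx,cy,r)
    q=P[m,:2];w,V=np.linalg.eigh(np.cov(q.T));print("bar ang",np.degrees(np.arctan2(V[1,1],V[0,1])),q.mean(0),w)
c,_=cv2.findContours(red,0,1);c=max(c,key=cv2.contourArea);(x,y),r=cv2.minEnclosingCircle(c);print(x,y,r,onz(b,x,y,.039))
w=cv2.inRange(im,(150,150,150),(255,255,255));w[:,:325]=0;w[:,380:]=0;w[:225]=0;w[268:]=0
n,l,st,ce=cv2.connectedComponentsWithStats(w)
for k in range(1,n): print("dot",ce[k],st[k,4],onz(b,*ce[k],.039))
# detector points
D=[(x,y,dep(b,x,y)) for y in range(215,285) for x in range(138,203)]
Q=np.array([p for _,_,p in D]); m=(abs(Q[:,2]-.05)<.004)
print("det",cv2.minAreaRect(Q[m,:2].astype(np.float32)))
m=(Q[:,2]>.08);print("plunger",m.sum(),Q[m].mean(0) if m.any() else 0, Q[:,2].max())
hsv=cv2.cvtColor(im,cv2.COLOR_RGB2HSV);y=cv2.inRange(hsv,(15,110,100),(32,255,255));y[:,:138]=0;y[:,203:]=0
vv,uu=np.nonzero(y);print("brass",np.array([dep(b,a,c) for a,c in zip(uu,vv)]).mean(0), len(uu))
E
```

```text
z [0.03534571 0.04052725 0.06529678]
0.03 448 0.542866587638855 -0.21427129209041595 0.03174956515431404
bar ang 151.67177072149204 [ 0.54226633 -0.21318447] [0.00025124 0.00033014]
0.056 150 0.5427868366241455 -0.21421092748641968 0.02508721500635147
bar ang 62.45891651227652 [ 0.54288463 -0.21466633] [1.56611412e-05 2.12700926e-04]
359.0 245.41378784179688 14.722779273986816 [ 0.54336863 -0.21443773  0.039     ]
dot [347.75 239.  ] 4 [ 0.55676709 -0.18965412  0.039     ]
dot [370.  238.5] 2 [ 0.55921575 -0.23834662  0.039     ]
dot [359.5 258.5] 4 [ 0.51480534 -0.21583377  0.039     ]
det ((0.5263981223106384, 0.20137032866477966), (0.09631587564945221, 0.09629535675048828), 11.451775550842285)
plunger 114 [0.5184793  0.16027355 0.23956563] 1.08822048592257
brass [0.52109976 0.20232977 0.06736264] 179
```

View pics/crop.png

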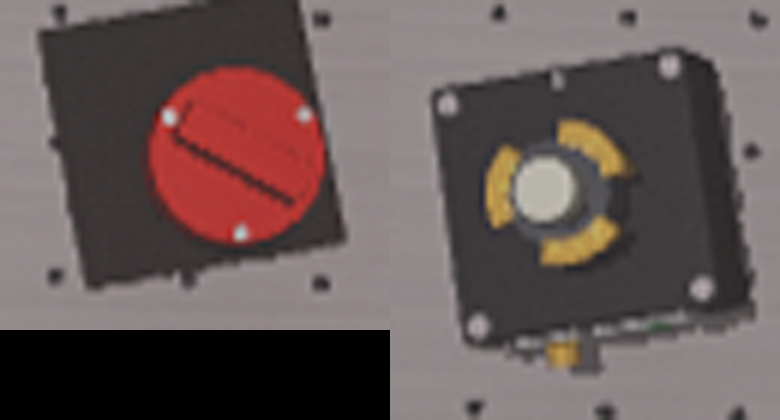

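The crop confirms the small red cap, with its bar running up-left to down-right and dots at crop (170,117), (304,115) and (241,233). The port shows three brass lugs around the white plunger at crop (545,188). Next I work out the gap angle and the first move.

```bash
cat >> h.py <<'E'
def go(x,y,z,yaw):
    "shift (mm, tool axes) and tool-z turn (deg) from the present commanded pose, tool vertical target with tool-x at yaw (deg)"
    s=ctrl.get_state();R0=R.from_rotvec(s["tool_rot"]);p=s["position"]
    a=np.radians(yaw);Rt=R.from_matrix(np.array([[np.cos(a),np.sin(a),0],[np.sin(a),-np.cos(a),0],[0,0,-1.]]))
    X=R0.as_matrix()[:,0];print("t",s["time"],"pos",np.round(p,4),"yaw",np.degrees(np.arctan2(X[1],X[0])))
    print("shift",np.round(R0.inv().apply(np.array([x,y,z])-p)*1000,1),"turn",np.round(np.degrees((R0.inv()*Rt).as_rotvec()),2))
def gaps(d,c,yaw,rect):
    im=d["image"];hsv=cv2.cvtColor(im,cv2.COLOR_RGB2HSV);m=cv2.inRange(hsv,(14,100,90),(34,255,255))
    v,u=np.nonzero(m);P=np.array([onz(d,a,b,.074) for a,b in zip(u,v)])
    r=P[:,:2]-c;k=(np.hypot(*r.T)<.035);r=r[k]
    q=r[:,0]+1j*r[:,1]
    print("brass n",k.sum(),"r",np.percentile(abs(q),[2,50,98]),"circ",cv2.minEnclosingCircle((r+c).astype(np.float32)))
    L=np.degrees(np.angle(np.mean((q/abs(q))**3)))/3; g=L+60
    print("gap rel", (g-yaw+60)%120-60, "world",[round((g+120*i)%360,1) for i in range(3)])
E
python3 - <<'E'
from h import *
b=grab("top")
gaps(b,np.array([.5264,.2014]),11.45,0)
gaps(b,np.array([.5248,.2022]),11.45,0)
go(.543,-.2143,.2,62.5)
E
```

```text
brass n 170 r [0.01707171 0.022193   0.02639245] circ ((0.527093768119812, 0.20121653378009796), 0.026333123445510864)
gap rel 14.255544991510433 world [np.float64(25.7), np.float64(145.7), np.float64(265.7)]
brass n 170 r [0.01574023 0.02203883 0.0280252 ] circ ((0.527093768119812, 0.20121653378009796), 0.026333123445510864)
gap rel 14.35794392864723 world [np.float64(25.8), np.float64(145.8), np.float64(265.8)]
t 0.2 pos [ 0.2317 -0.607   0.2219] yaw 20.899356301774343
shift [ 430.9 -255.7   22.1] turn [-6.00e-02 -2.00e-02 -4.16e+01]
```

```bash
python3 -m jog '[[[43,-26,2,0,0,-4,87],[86,-51,4,0,0,-8,87],[129,-77,7,0,0,-12,87],[172,-102,9,0,0,-17,87],[215,-128,11,0,0,-21,87],[258,-153,13,0,0,-25,87],[301,-179,15,0,0,-29,87],[345,-205,18,0,0,-33,87],[388,-230,20,0,0,-37,87],[431,-256,22,0,0,-41.6,87]]]' 30
python3 -m jog '[[[0,0,0,0,0,0,87],[0,0,0,0,0,0,87],[0,0,0,0,0,0,87]]]'
python3 - <<'E'
from h import *
w=grab("wrist","pics/w1.png");im=w["image"].astype(int)
print(w["C"])
red=((im[:,:,0]>100)&(im[:,:,1]<70)&(im[:,:,2]<90)).astype(np.uint8)
n,l,st,ce=cv2.connectedComponentsWithStats(red)
for k in range(1,n):
    if st[k,4]<800: continue
    v,u=np.nonzero(l==k);P=np.array([dep(w,x,y) for x,y in zip(u,v)])
    print(st[k])
    for lo,hi in((.034,.044),(.058,.068)):
        q=P[(P[:,2]>lo)&(P[:,2]<hi),:2].astype(np.float32)
        if len(q)>50: print(lo,len(q),cv2.minEnclosingCircle(q),cv2.minAreaRect(q))
go(.543,-.2143,.042,62.5)
print(pix(w,(.543,-.2143,.063)))
E
```

```text
time: 1.2
position: [0.5429, -0.2142, 0.2006]
tool_rot: [2.683, 1.633, -0.0]
ft_force: [0.6, -0.5, -0.2]
grip_width: 1.0
grip_force: 0.0
time: 1.5
position: [0.5413, -0.2172, 0.2004]
tool_rot: [2.687, 1.627, -0.002]
ft_force: [0.1, 0.1, 0.7]
grip_width: 1.004
grip_force: 0.0
[ 0.57930336 -0.14502848  0.36174522]
[ 253  156   57   59 2484]
0.034 1730 ((0.5461241006851196, -0.21112468838691711), 0.031944576650857925) ((0.5465818047523499, -0.21029514074325562), (0.06161857023835182, 0.06198015809059143), 62.31970977783203)
0.058 617 ((0.5459091663360596, -0.2108016014099121), 0.02532198466360569) ((0.5461121797561646, -0.2109779417514801), (0.04952239990234375, 0.013349775224924088), 62.8433837890625)
[ 307  239   46   42 1426]
0.034 277 ((0.5534541606903076, -0.32383793592453003), 0.03236960992217064) ((0.5539031028747559, -0.3228449523448944), (0.03661146014928818, 0.05458713695406914), 65.66875457763672)
t 1.55 pos [ 0.5411 -0.2176  0.2004] yaw 62.32869846471623
shift [  4.    0.2 158.4] turn [-0.02  0.06 -0.17]
(np.float64(279.4552303906208), np.float64(195.92262878668055))
```

View pics/w1.png

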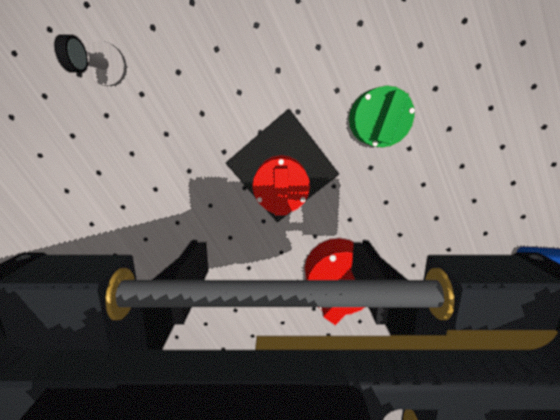

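The wrist view shows the red cap at (280,185) on the pad, the green cap at (382,117), and the big cap partly hidden at (335,280). The wrist and top estimates differ by 4 mm, so I let the arm settle and read again.

```bash
cat >> h.py <<'E'
def cap(w,zt=.039):
    im=w["image"].astype(int);red=((im[:,:,0]>100)&(im[:,:,1]<70)&(im[:,:,2]<90)).astype(np.uint8)
    n,l,st,ce=cv2.connectedComponentsWithStats(red)
    for k in range(1,n):
        if st[k,4]<800: continue
        v,u=np.nonzero(l==k);P=np.array([dep(w,x,y) for x,y in zip(u,v)])
        for h in (zt,zt+.024):
            q=P[abs(P[:,2]-h)<.005,:2].astype(np.float32)
            if len(q)>50: print(st[k],h,len(q),cv2.minEnclosingCircle(q),cv2.minAreaRect(q))
E
python3 -m jog '[[[0,0,0,0,0,0,87],[0,0,0,0,0,0,87],[0,0,0,0,0,0,87]]]'
python3 - <<'E'
from h import *
w=grab("wrist");print(w["C"]);cap(w);t=grab("top");cap(t)
go(.543,-.2143,.042,62.5)
E
```

```text
time: 1.85
position: [0.5417, -0.2165, 0.2007]
tool_rot: [2.687, 1.628, -0.0]
ft_force: [-0.5, 0.3, -0.2]
grip_width: 1.0
grip_force: 0.0
[ 0.57955162 -0.14439781  0.36217069]
[ 253  156   57   59 2468] 0.039 1714 ((0.546257495880127, -0.21111956238746643), 0.031796835362911224) ((0.546491801738739, -0.21049164235591888), (0.0615956075489521, 0.061759598553180695), 63.55766296386719)
[ 253  156   57   59 2468] 0.063 621 ((0.5468161106109619, -0.21116399765014648), 0.025139104574918747) ((0.5462850332260132, -0.2107761949300766), (0.04875091463327408, 0.013593839481472969), 62.84857940673828)
[ 307  239   46   42 1407] 0.039 257 ((0.5541052222251892, -0.32321006059646606), 0.03176192566752434) ((0.554458737373352, -0.3222042918205261), (0.03598140925168991, 0.053752440959215164), 64.0746078491211)
t 1.95 pos [ 0.5419 -0.2161  0.2007] yaw 62.467270829146486
shift [2.100e+00 1.000e-01 1.587e+02] turn [ 0.01  0.01 -0.03]
```

```bash
python3 -m jog '[[[2,0,30,0,0,0,50],[2,0,60,0,0,0,45],[2,0,90,0,0,0,40],[2,0,115,0,0,0,40],[2,0,135,0,0,0,40],[2,0,148,0,0,0,40],[2,0,155,0,0,0,40],[2,0,157,0,0,0,40],[2,0,157,0,0,0,40],[2,0,157,0,0,0,40]]]' 30
python3 -m jog '[[[0,0,0,0,0,0,40],[0,0,0,0,0,0,10],[0,0,0,0,0,0,8],[0,0,0,0,0,0,8],[0,0,0,0,0,0,8],[0,0,0,0,0,0,8]]]' 40
```

```text
time: 2.95
position: [0.5438, -0.2143, 0.0447]
tool_rot: [2.684, 1.629, 0.002]
ft_force: [1.1, 0.4, 0.5]
grip_width: 0.459
grip_force: 0.0
time: 3.55
position: [0.5431, -0.2141, 0.0437]
tool_rot: [2.685, 1.63, 0.0]
ft_force: [0.7, 0.3, 0.4]
grip_width: 0.16
grip_force: 40.0
```

```bash
python3 -m jog '[[[0,0,-10,0,0,0,8],[0,0,-30,0,0,0,8],[0,0,-60,0,0,0,8],[0,0,-100,0,0,0,8],[0,0,-140,0,0,0,8],[0,0,-175,0,0,0,8],[0,0,-195,0,0,0,8],[0,0,-205,0,0,0,8],[0,0,-205,0,0,0,8],[0,0,-205,0,0,0,8]]]'
python3 - <<'E'
from h import *
go(.5264,.2014,.25,145.7)
E
```

```text
time: 4.55
position: [0.5423, -0.2138, 0.2473]
tool_rot: [-2.684, -1.629, 0.002]
ft_force: [0.1, -0.5, -2.1]
grip_width: 0.157
grip_force: 40.0
t 4.55 pos [ 0.5423 -0.2138  0.2473] yaw 62.50601803485693
shift [ 360.9 -205.8   -2.3] turn [-1.100e-01 -7.000e-02 -8.319e+01]
```

```bash
python3 -m jog '[[[10,-6,0,0,0,-3,8],[35,-20,0,0,0,-8,8],[70,-40,0,0,0,-16,8],[108,-61,0,0,0,-24,8],[145,-82,0,0,0,-32,8],[181,-103,0,0,0,-40,8],[217,-124,0,0,0,-48,8],[253,-145,0,0,0,-56,8],[285,-163,0,0,0,-64,8],[310,-178,0,0,0,-71,8]]]'
python3 - <<'E'
from h import *
go(.5264,.2014,.25,145.7)
E
```

```text
time: 5.55
position: [0.5267, 0.1457, 0.2469]
tool_rot: [-1.228, -2.889, 0.001]
ft_force: [0.5, 0.8, -1.7]
grip_width: 0.158
grip_force: 40.0
t 5.55 pos [0.5267 0.1457 0.2469] yaw 133.95000835821418
shift [40.3 38.5 -3.1] turn [ -0.09  -0.14 -11.75]
```

```bash
python3 -m jog '[[[0,10,0,0,0,-4,8],[0,25,0,0,0,-8,8],[0,36,0,0,0,-12,8],[0,38,0,0,0,-12,8],[0,38,0,0,0,-12,8],[0,38,0,0,0,-12,8],[0,38,0,0,0,-12,8],[0,38,0,0,0,-12,8]]]'
cat >> h.py <<'E'
def top(w,z,tol,rng,lo=(14,100,90),hi=(34,255,255)):
    pass
E
python3 - <<'E'
from h import *
w=grab("wrist","pics/w2.png");s=ctrl.get_state();p=s["position"];R0=R.from_rotvec(s["tool_rot"])
print(p,R0.as_rotvec(),w["C"])
im=w["image"]
v,u=np.mgrid[0:420,0:560];u=u.ravel();v=v.ravel();dd=w["depth"].ravel()
P=w["C"]+(np.c_[(u-w["cx"])/w["f"],(v-w["cy"])/w["f"],np.ones(len(u))]@w["Rm"])*dd[:,None]
T=R0.inv().apply(P-p); hsv=cv2.cvtColor(im,cv2.COLOR_RGB2HSV).reshape(-1,3)
red=(im.reshape(-1,3)[:,0]>90)&(im.reshape(-1,3)[:,1]<70)&(dd>0)
t=T[red];t=t[(abs(t[:,0])<.05)&(abs(t[:,1])<.05)];print("cap z pct",np.percentile(t[:,2],[2,25,50,75,98]))
q=t[(t[:,2]>-.004)&(t[:,2]<.009)];print("cap disc",len(q),cv2.minEnclosingCircle(q[:,:2].astype(np.float32)))
br=(hsv[:,0]>14)&(hsv[:,0]<34)&(hsv[:,1]>100)&(hsv[:,2]>90)&(abs(P[:,2]-.072)<.006)&(np.hypot(P[:,0]-.5264,P[:,1]-.2014)<.04)
print("brass",br.sum(),cv2.minEnclosingCircle(P[br,:2].astype(np.float32)),"tool",cv2.minEnclosingCircle(T[br,:2].astype(np.float32)),P[br,2].mean())
wh=(hsv[:,1]<60)&(hsv[:,2]>130)&(P[:,2]>.085)&(P[:,2]<.12)&(np.hypot(P[:,0]-.5264,P[:,1]-.2014)<.03)
if wh.sum(): print("plunger",wh.sum(),P[wh].mean(0),T[wh].mean(0),cv2.minEnclosingCircle(P[wh&(P[:,2]>np.percentile(P[wh,2],50)-.003),:2].astype(np.float32)))
b=(im.reshape(-1,3).max(1)<90)&(abs(P[:,2]-.05)<.004)&(np.hypot(P[:,0]-.5264,P[:,1]-.2014)<.075)
print("box",b.sum(),cv2.minAreaRect(P[b,:2].astype(np.float32)))
for c in ((.5264,.2014),cv2.minEnclosingCircle(P[br,:2].astype(np.float32))[0]): gaps(w,np.array(c),11.45,0)
go(.5264,.2014,.25,145.7)
E
```

```text
time: 6.35
position: [0.5556, 0.1688, 0.2486]
tool_rot: [0.933, 2.999, -0.001]
ft_force: [1.1, 0.3, -1.3]
grip_width: 0.159
grip_force: 40.0
[0.55568175 0.16896814 0.24871569] [ 9.32607393e-01  2.99952211e+00 -6.92929479e-04] [0.4906415 0.2154936 0.4100927]
cap z pct [-0.01942023 -0.01764052  0.00520717  0.00598221  0.02999646]
cap disc 3116 ((0.003773069940507412, 0.0013039978221058846), 0.031062044203281403)
brass 529 ((0.529434323310852, 0.2048758864402771), 0.025514742359519005) tool ((0.042076561599969864, 0.014745338819921017), 0.025515150278806686) 0.07321364996176828
plunger 309 [0.52901481 0.2051924  0.09126157] [0.04259118 0.01476336 0.15742667] ((0.5292394161224365, 0.20506802201271057), 0.010810373350977898)
box 4360 ((0.5293741226196289, 0.2048698216676712), (0.09587008506059647, 0.09575605392456055), 11.195652961730957)
brass n 613 r [0.0137546  0.02213418 0.02926841] circ ((0.5293266773223877, 0.20480501651763916), 0.026644855737686157)
gap rel 14.239362286304313 world [np.float64(25.7), np.float64(145.7), np.float64(265.7)]
brass n 613 r [0.01713095 0.02191626 0.0262745 ] circ ((0.5293266773223877, 0.20480501651763916), 0.026644855737686157)
gap rel 14.662471794192072 world [np.float64(26.1), np.float64(146.1), np.float64(266.1)]
t 6.4 pos [0.5557 0.169  0.2487] yaw 145.45711606731044
shift [42.5 10.1 -1.3] turn [-0.02  0.03 -0.24]
```

View pics/w2.png

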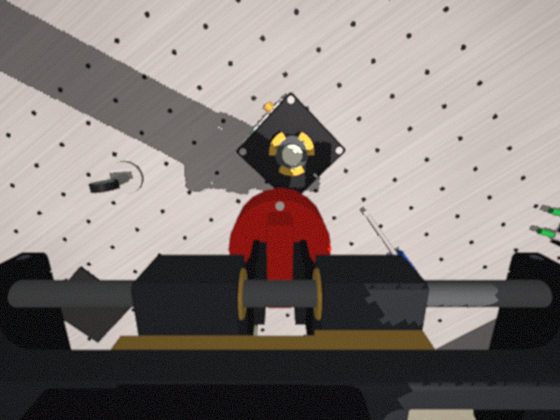

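The wrist view shows the cap in the hand with its dot at (279,207), and the port ring fully visible at (292,152). The gap is at about 146° in world. The wrist readings are self-consistent, so I use them and check the cap's lateral offset in the hand.

```bash
python3 - <<'E'
from h import *
w=grab("wrist");s=ctrl.get_state();p=s["position"];R0=R.from_rotvec(s["tool_rot"]);im=w["image"]
T=lambda x:R0.inv().apply(x-p)*1000
g=cv2.inRange(im,(120,90,90),(255,255,255));g[:,:265]=0;g[:,295:]=0;g[:195]=0;g[220:]=0
v,u=np.nonzero(g);print("dot",u.mean(),v.mean(),len(u),T(onz(w,u.mean(),v.mean(),p[2]-.0045)))
red=((im[:,:,0]>60)&(im[:,:,1]<60)&(im[:,:,2]<60)&(im[:,:,0]>2*im[:,:,1].astype(int))).astype(np.uint8)
pts=[]
for y in range(192,246,6):
    x=np.nonzero(red[y,200:360])[0]+200
    if len(x): a,b=T(onz(w,x[0]-.5,y,p[2]-.005)),T(onz(w,x[-1]+.5,y,p[2]-.005));print(y,x[0],x[-1],a[:2],b[:2],"mid y",(a[1]+b[1])/2)
br=T(onz(w,292,152,.074));print(br)
go(.5294,.2049,.20,145.9)
E
```

```text
dot 279.43333333333334 205.53333333333333 60 [30.77523748  1.43710814  4.48340253]
192 263 299 [38.78621612 -8.35828886] [38.79489535 13.03876711] mid y 2.3402391234104147
198 252 306 [ 35.19226154 -14.81693211] [35.20527911 17.18360331] mid y 1.1833355985631648
204 246 312 [ 31.55535725 -18.42786607] [31.57135861 20.79392836] mid y 1.183031147554372
210 242 317 [ 27.87399456 -20.9053701 ] [27.89231091 23.8598409 ] mid y 1.4772353977454404
216 239 320 [ 24.14710538 -22.82099002] [24.16704933 25.77852524] mid y 1.4787676108001335
222 237 322 [ 20.37383755 -24.16418079] [20.39494796 27.12483399] mid y 1.48032659738538
228 234 325 [ 16.552822   -26.12442845] [16.57561577 29.08821522] mid y 1.4818933823402975
234 231 327 [ 12.68339921 -28.10950986] [12.7076575  30.47253776] mid y 1.1815139491655522
240 230 328 [  8.76514836 -28.9042994 ] [ 8.7901411  31.26673037] mid y 1.1812154856695685
[ 43.07921912  15.54042575 174.69670604]
t 6.45 pos [0.5557 0.169  0.2487] yaw 145.46354608187292
shift [42.1 14.6 48.7] turn [-0.01  0.03 -0.44]
```

```bash
python3 -m jog '[[[10,4,0,0,0,-0.3,8],[25,9,0,0,0,-0.3,8],[36,12,0,0,0,-0.5,8],[39,13.4,10,0,0,-0.5,8],[39,13.4,35,0,0,-0.5,8],[39,13.4,65,0,0,-0.5,8],[39,13.4,90,0,0,-0.5,8],[39,13.4,103,0,0,-0.5,8],[39,13.4,108,0,0,-0.5,8],[39,13.4,108,0,0,-0.5,8]]]'
python3 -m jog '[[[0,0,0,0,0,0,8],[0,0,0,0,0,0,8],[0,0,0,0,0,0,8],[0,0,0,0,0,0,8]]]'
python3 - <<'E'
from h import *
a=grab("scene");i=a["image"][80:180,290:410]
cv2.imwrite("pics/s2.png",cv2.resize(i,None,fx=5,fy=5,interpolation=cv2.INTER_CUBIC)[:,:,::-1])
go(.5294,.2049,.2,145.9)
E
```

```text
time: 7.45
position: [0.5311, 0.2026, 0.1404]
tool_rot: [-0.918, -3.004, 0.0]
ft_force: [0.7, 0.2, -1.3]
grip_width: 0.159
grip_force: 40.0
time: 7.85
position: [0.5316, 0.2025, 0.1411]
tool_rot: [0.918, 3.003, 0.0]
ft_force: [-0.2, 0.4, -0.9]
grip_width: 0.161
grip_force: 40.0
t 7.9 pos [0.5315 0.2025 0.141 ] yaw 146.00034145656244
shift [  3.    0.8 -59. ] turn [0.02 0.03 0.1 ]
```

View pics/s2.png

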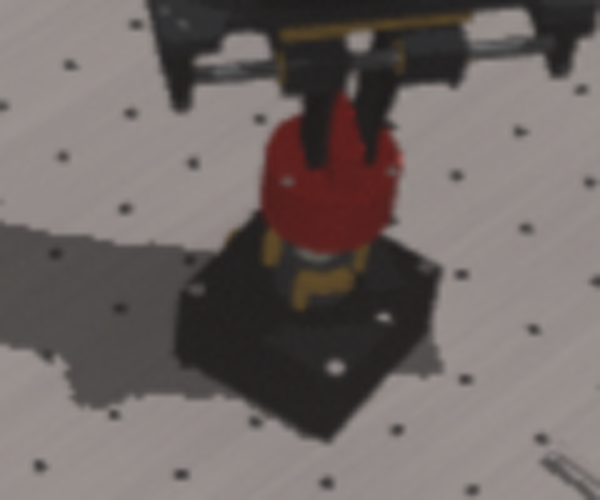

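The scene crop shows the cap hanging coaxially above the brass ring, with the cap at (330,190) and the ring at (320,270). I descend gently.

```bash
python3 -m jog '[[[0,0,5,0,0,0,8],[0,0,10,0,0,0,8],[0,0,15,0,0,0,8],[0,0,19,0,0,0,8],[0,0,23,0,0,0,8],[0,0,26,0,0,0,8],[0,0,28,0,0,0,8],[0,0,30,0,0,0,8],[0,0,31,0,0,0,8],[0,0,31,0,0,0,8]]]'
python3 -m jog '[[[0,0,1,0,0,0,8],[0,0,2,0,0,0,8],[0,0,3,0,0,0,8],[0,0,4,0,0,0,8],[0,0,4,0,0,0,8],[0,0,4,0,0,0,8]]]'
```

```text
time: 8.9
position: [0.5312, 0.2025, 0.1095]
tool_rot: [-0.918, -3.004, 0.0]
ft_force: [-0.7, 0.6, -1.5]
grip_width: 0.159
grip_force: 40.0
time: 9.5
position: [0.5312, 0.2025, 0.1055]
tool_rot: [-0.918, -3.004, 0.0]
ft_force: [0.2, 0.1, -0.8]
grip_width: 0.154
grip_force: 40.0
```

```bash
python3 -m jog '[[[0,0,1,0,0,0,8],[0,0,2,0,0,0,8],[0,0,3,0,0,0,8],[0,0,3,0,0,0,8],[0,0,3,0,0,0,8]]]'
python3 -m jog '[[[0,0,1,0,0,0,8],[0,0,2,0,0,0,8],[0,0,3,0,0,0,8],[0,0,3,0,0,0,8]]]'
```

```text
time: 10.0
position: [0.5312, 0.2025, 0.1025]
tool_rot: [-0.918, -3.004, 0.0]
ft_force: [-0.3, 0.2, -1.4]
grip_width: 0.157
grip_force: 40.0
time: 10.4
position: [0.5314, 0.2025, 0.0998]
tool_rot: [0.918, 3.004, 0.0]
ft_force: [-0.9, 0.6, 1.2]
grip_width: 0.155
grip_force: 40.0
```

Below lug-top level with only spring force, so the lugs are in the gaps. I keep pressing.

```bash
python3 -m jog '[[[0,0,1,0,0,0,8],[0,0,2,0,0,0,8],[0,0,3,0,0,0,8],[0,0,4,0,0,0,8],[0,0,5,0,0,0,8],[0,0,5,0,0,0,8],[0,0,5,0,0,0,8]]]'
python3 -m jog '[[[0,0,1,0,0,0,8],[0,0,2,0,0,0,8],[0,0,3,0,0,0,8],[0,0,4,0,0,0,8],[0,0,4,0,0,0,8],[0,0,4,0,0,0,8]]]'
```

```text
time: 11.1
position: [0.5314, 0.2026, 0.0948]
tool_rot: [0.918, 3.004, 0.0]
ft_force: [-0.1, -1.2, 4.7]
grip_width: 0.154
grip_force: 40.0
time: 11.7
position: [0.5314, 0.2026, 0.0911]
tool_rot: [0.918, 3.004, 0.0]
ft_force: [-1.7, -0.9, 7.0]
grip_width: 0.159
grip_force: 40.0
```

```bash
python3 -m jog '[[[0,0,1,0,0,0,8],[0,0,2,0,0,0,8],[0,0,2,0,0,0,8],[0,0,2,0,0,0,8]]]'
python3 -m jog '[[[0,0,1,0,0,0,8],[0,0,1,0,0,0,8],[0,0,1,0,0,0,8],[0,0,1,0,0,0,8]]]'
```

```text
time: 12.1
position: [0.5315, 0.2025, 0.0893]
tool_rot: [0.918, 3.004, -0.0]
ft_force: [-1.9, -0.4, 8.9]
grip_width: 0.155
grip_force: 40.0
time: 12.5
position: [0.5315, 0.2026, 0.0884]
tool_rot: [0.918, 3.004, -0.0]
ft_force: [-2.2, -0.8, 8.3]
grip_width: 0.154
grip_force: 40.0
```

```bash
python3 -m jog '[[[0.1,-0.2,0,0,0,4,8],[0.1,-0.4,0,0,0,8,8],[0.2,-0.6,0,0,0,12,8],[0.3,-0.9,0,0,0,16,8],[0.4,-1,0,0,0,20,8],[0.6,-1.2,0,0,0,24,8],[0.6,-1.2,0,0,0,24,8]]]'
python3 - <<'E'
from h import *
go(.53,.2,.1,146); print(ctrl.get_state()["torque"])
E
```

```text
time: 13.2
position: [0.5316, 0.2023, 0.089]
tool_rot: [1.524, 2.744, 0.003]
ft_force: [0.4, -0.2, 8.7]
grip_width: 0.15
grip_force: 40.0
t 13.2 pos [0.5316 0.2023 0.089 ] yaw 121.91016163745644
shift [ -1.1  -2.5 -11. ] turn [  0.16   0.11 -24.09]
[-0.1168678  -0.09476916 -0.02734817]
```

```bash
python3 -m jog '[[[0.1,-0.2,0,0,0,4,8],[0.1,-0.4,0,0,0,8,8],[0.2,-0.6,0,0,0,12,8],[0.3,-0.9,0,0,0,16,8],[0.4,-1,0,0,0,20,8],[0.6,-1.2,0,0,0,24,8],[0.7,-1.4,0,0,0,28,8],[0.9,-1.6,0,0,0,32,8],[1,-1.7,0,0,0,35,8],[1,-1.7,0,0,0,35,8]]]'
python3 - <<'E'
from h import *
go(.53,.2,.1,146); print(ctrl.get_state()["torque"])
E
```

```text
time: 14.2
position: [0.5298, 0.2021, 0.0891]
tool_rot: [2.279, 2.16, 0.005]
ft_force: [0.3, -0.7, 9.4]
grip_width: 0.156
grip_force: 40.0
t 14.2 pos [0.5298 0.2021 0.0891] yaw 86.92881890611923
shift [ -2.1   0.4 -10.9] turn [  0.22   0.07 -59.07]
[-0.09950915 -0.14156822 -0.00175706]
```

```bash
for i in 1; do python3 -m jog '[[[0,-0.1,0,0,0,1,8],[0,-0.1,0,0,0,2,8],[0,-0.1,0,0,0,2,8]]]'; done; python3 -c "
from h import *
go(.53,.2,.1,146); print(ctrl.get_state()['torque'])"
python3 -m jog '[[[0,-0.1,0,0,0,1,8],[0,-0.1,0,0,0,2,8],[0,-0.1,0,0,0,2,8]]]'; python3 -c "
from h import *
go(.53,.2,.1,146); print(ctrl.get_state()['torque'])"
```

```text
time: 14.5
position: [0.5297, 0.2022, 0.089]
tool_rot: [2.315, 2.121, 0.005]
ft_force: [0.7, 0.3, 8.4]
grip_width: 0.16
grip_force: 40.0
t 14.5 pos [0.5297 0.2022 0.089 ] yaw 84.9785021410131
shift [ -2.1   0.6 -11. ] turn [ 2.200e-01  6.000e-02 -6.102e+01]
[-0.12550346 -0.13525124  0.05334709]
time: 14.8
position: [0.5295, 0.2021, 0.089]
tool_rot: [2.351, 2.08, 0.005]
ft_force: [-0.8, -0.8, 8.5]
grip_width: 0.152
grip_force: 40.0
t 14.8 pos [0.5295 0.2021 0.089 ] yaw 83.00811435030616
shift [ -2.    0.8 -11. ] turn [  0.21   0.07 -62.99]
[-0.16882732 -0.10305629  0.15200613]
```

```bash
python3 -m jog '[[[0,0,0,0,0,1,8],[0,0,0,0,0,2,8],[0,0,0,0,0,2,8]]]'; python3 -c "
from h import *
go(.53,.2,.1,146); print(ctrl.get_state()['torque'])"
```

```text
time: 15.1
position: [0.5292, 0.202, 0.089]
tool_rot: [2.386, 2.04, 0.004]
ft_force: [-0.9, -1.1, 10.3]
grip_width: 0.155
grip_force: 40.2
t 15.1 pos [0.5292 0.202  0.089 ] yaw 81.06819408711442
shift [ -1.9   1.1 -11. ] turn [  0.17   0.08 -64.93]
[-0.30365319  0.06819441  0.47781789]
```

The twist torque rose to 0.48 Nm, so this is the stop. I ease off 1.5° and let the cap up.

```bash
python3 -m jog '[[[0,0,0,0,0,-1.5,8],[0,0,-1,0,0,-1.5,8],[0,0,-2,0,0,-1.5,8],[0,0,-3,0,0,-1.5,8],[0,0,-4,0,0,-1.5,8],[0,0,-4,0,0,-1.5,8],[0,0,-4,0,0,-1.5,8]]]'; python3 -c "
from h import *
go(.53,.2,.1,146); print(ctrl.get_state()['torque'])"
python3 -m jog '[[[0,0,-0.5,0,0,0,8],[0,0,-1,0,0,0,8],[0,0,-1.5,0,0,0,8],[0,0,-1.5,0,0,0,8],[0,0,-1.5,0,0,0,8]]]'; python3 -c "
from h import *
go(.53,.2,.1,146); print(ctrl.get_state()['torque'])"
```

```text
time: 15.8
position: [0.5287, 0.2018, 0.0921]
tool_rot: [2.362, 2.07, 0.002]
ft_force: [3.2, -0.1, 5.4]
grip_width: 0.157
grip_force: 40.0
t 15.8 pos [0.5287 0.2018 0.0921] yaw 82.4853302731304
shift [-1.6  1.5 -7.9] turn [ 1.000e-01  3.000e-02 -6.351e+01]
[-0.09591386 -0.67773258  0.06906216]
time: 16.3
position: [0.5284, 0.2017, 0.0934]
tool_rot: [2.362, 2.071, 0.001]
ft_force: [3.5, -0.5, 5.9]
grip_width: 0.16
grip_force: 40.0
t 16.3 pos [0.5284 0.2017 0.0934] yaw 82.48634839653862
shift [-1.5  1.8 -6.6] turn [ 5.000e-02  2.000e-02 -6.351e+01]
[-0.06690633 -0.98293806  0.01590344]
```

```bash
python3 -m jog '[[[0,0,0,0,0,0,11],[0,0,0,0,0,0,14],[0,0,0,0,0,0,17],[0,0,0,0,0,0,25],[0,0,0,0,0,0,35],[0,0,0,0,0,0,40],[0,0,0,0,0,0,40],[0,0,0,0,0,0,40]]]'; python3 -m jog '[[[0,0,-5,0,0,0,40],[0,0,-20,0,0,0,40],[0,0,-45,0,0,0,40],[0,0,-75,0,0,0,40],[0,0,-105,0,0,0,40],[-10,0,-120,0,0,0,40],[-30,0,-120,0,0,0,40],[-40,0,-120,0,0,0,40],[-40,0,-120,0,0,0,40],[-40,0,-120,0,0,0,40]]]'
python3 - <<'E'
from h import *
w=grab("wrist","pics/w3.png");im=w["image"]
v,u=np.mgrid[0:420,0:560];u=u.ravel();v=v.ravel();dd=w["depth"].ravel()
P=w["C"]+(np.c_[(u-w["cx"])/w["f"],(v-w["cy"])/w["f"],np.ones(len(u))]@w["Rm"])*dd[:,None]
I=im.reshape(-1,3).astype(int);k=(I[:,0]>90)&(I[:,1]<70)&(dd>0)&(np.hypot(P[:,0]-.529,P[:,1]-.205)<.06);q=P[k]
print(np.percentile(q[:,2],[5,25,50,75,95]))
t=q[abs(q[:,2]-.089)<.005];A=np.c_[t[:,:2]-[.529,.205],np.ones(len(t))];c=np.linalg.lstsq(A,t[:,2],rcond=None)[0];print("top plane slope,z",c,cv2.minEnclosingCircle(t[:,:2].astype(np.float32)))
b=q[q[:,2]>.105];print("bar",np.median(b[:,2]),cv2.minAreaRect(b[:,:2].astype(np.float32)))
bx=(I.max(1)<90)&(abs(P[:,2]-.05)<.004)&(np.hypot(P[:,0]-.529,P[:,1]-.205)<.072)
print("box",np.median(P[bx,2]),cv2.minAreaRect(P[bx,:2].astype(np.float32)))
E
```

```text
time: 17.1
position: [0.5275, 0.2017, 0.0928]
tool_rot: [-2.362, -2.071, 0.001]
ft_force: [-0.0, 0.3, 0.4]
grip_width: 0.448
grip_force: 0.0
time: 18.1
position: [0.5223, 0.162, 0.2126]
tool_rot: [-2.362, -2.07, 0.001]
ft_force: [0.1, 0.6, -0.2]
grip_width: 0.462
grip_force: 0.0
[0.08653924 0.08792516 0.08859163 0.11115677 0.11288954]
top plane slope,z [0.00018137 0.00095627 0.08830284] ((0.5297030806541443, 0.2050308883190155), 0.03195866197347641)
bar 0.1123383215646303 ((0.5436692833900452, 0.19314563274383545), (0.05222851037979126, 0.0711991935968399), 54.08903503417969)
box 0.04919131844330216 ((0.5291252136230469, 0.204731285572052), (0.09476767480373383, 0.09563807398080826), 11.018434524536133)
```

View pics/w3.png

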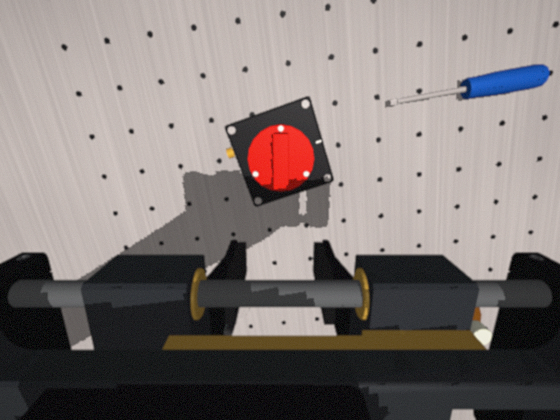

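The cap sits centred on the port at (281,158). Its rim is about 6.1 mm up, it is level, and it is within 1 mm of centre, so it is locked in the notches. The arm is clear, so I hand in.

```bash
python3 -c "
from bench import ctrl
print(ctrl.close_job())"
```

```text
the job is handed in; nothing more can be done
None
```

The red cap is on the detector's port and locked: its rim is about 6 mm up, level and centred within 1 mm. The gripper let go and backed clear, and I handed the job in at about 18 s; no verdict came back.

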